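# Put the label printer back to work after a roll change

## Task

A new roll is in the label printer: push its dark lid down until the catch holds it shut, then switch the printer on by pressing the raised rear half of the red rocker, then press the round blue feed key fully down, keep it down for about two seconds so that the printer finds the labels, and let it go. Only press: lift nothing, keep off the small grey pause key, and leave the printer and the other things on the desk where they stand. Never switch on while the lid is open, and never press the feed key while the printer is off.

Things in the scene. Friction and masses are not known exactly. Their poses are not given: they have to be found in the camera images.
- printer: Loose label printer, pale grey, 1.4 kg; 190 mm deep (x), 170 wide (y). Origin under its centre on the desk; x from its front (robot side) to its back, y to the left, z up. Its left side (y 33 to 85 mm) is a control column, flat top at z 100; on it, at y 59, from front to back: blue feed key (x -64), small grey pause key (x -22), red rocker (x 40). Roll bay and lid fill the right.
- lid (a joint): Dark lid, 150 mm long, 116 wide, hinged at its rear edge (printer x 85, y -26, z 94 mm). Rad: 0 = shut, level; grows as the front edge rises; starts ajar, 0.33 to 0.58. A spring holds it ajar (1 to 2 N to push down); near shut a spring catch at its front must be snapped over (6 to 10 N at point lid_press), then holds it under 0.02. Let go before that, it rises again.
- lid_press (a point): Point on the top face of the lid, middle of its width, 100 mm from the hinge line towards the front; moves with the lid. Lid shut, it lies at printer x = -15, y = -26, z = 103 mm.
- rocker (a joint): Red two-sided rocker switch, 36 mm long fore and aft, 22 wide, pivot across it at printer x 40, z 106 mm. Rad: 0 = off (front half level, rear half sloping up), 0.4 = on (rear half level at z 106). It snaps over past the middle (0.2) and needs about 5 N on the rear half. A 3 mm high bezel surrounds it.
- rocker_on_end (a point): Point on the top face of the rocker's rear half (marked by a white dot), 12 mm from the pivot; off, it lies at printer x = 51, y = 59, z = 111 mm; on, at z = 106 mm.
- feed (a joint): Round blue spring key, 24 mm across, standing 9 mm above the column's top, inside a 3 mm high bezel. Value in m pressed: 0 = up, 0.005 = fully down; 1.5 N to start, 5 N fully down.
- feed_top (a point): Centre of the top face of the blue feed key; up, it lies at printer x = -64, y = 59, z = 109 mm.
- pause (a joint): Small grey pause key, 14 mm across, standing 4 mm above the column's top between the feed key and the rocker (printer x = -22 mm); not to be pressed. Value in m pressed, 0 to 0.003.
- glue_stick: Glue stick standing in front of the printer's left part, 27 mm across, 90 mm high; origin under its centre.
- empty_core: Empty cardboard roll core standing on end in front of the printer, 33 mm across, 88 mm high; origin under its centre.
- tape_roll: Roll of tape lying flat in front of the printer's right corner, 94 mm across, 48 mm high; origin under its centre.

How it is judged (in metres and radians):
On the way, in this order (a step that is already met when the one before it is completed fails the run):
1. the lid is shut and stays shut on its catch with no finger on it (value of joint lid below 0.035 rad and contact force between the fingers and printer below 0.3 N and value of joint rocker below 0.1 rad), for 0.2 s.
2. the rocker is on (value of joint rocker above 0.36 rad and value of joint lid below 0.035 rad and value of joint feed below 0.001 m), for 0.2 s.
3. the feed key is held fully down for more than a second (value of joint feed above 0.0038 m and value of joint rocker above 0.36 rad and value of joint lid below 0.035 rad), for 1.2 s.
At the end, for the whole second after the job is handed in: Lid shut on its catch (under 0.035 rad), rocker on (over 0.36 rad), feed key up again (within 1 mm), printer at rest on its feet within 20 mm of where it stood (all of step 2 and distance of printer from where it was at the start of the episode below 0.02 m and angle between printer's own z axis and vertical below 0.03 rad and linear speed of printer below 0.01 m/s); the robot touches nothing.
It fails at once if switched on while the lid is open, or feed key pressed while the printer is off ((value of joint rocker above 0.22 rad and value of joint lid above 0.06 rad) or (value of joint feed above 0.002 m and value of joint rocker below 0.2 rad)).
It fails at once if pause key pressed (value of joint pause above 0.0015 m).
It fails at once if lid lifted (value of joint lid above 0.75 rad).
It fails at once if printer lifted, tipped or pushed out of its place (distance of printer from where it was at the start of the episode above 0.03 m or angle between printer's own z axis and vertical above 0.08 rad).
It fails at once if another thing on the desk lifted or displaced (distance of any of glue_stick, empty_core, tape_roll from where it was at the start of the episode above 0.02 m).
It also fails if it takes over 43 s, if anything falls off the work surface, if the arm or the gripper's body presses on something with over 40 N, if the wrist force passes 120 N, or if a joint passes its speed limit or range.

## Robot

A 6-joint arm with a two-finger parallel gripper is mounted at the origin on the work surface; the furniture and walls round the work are solid. World frame = base frame: x ahead of the robot, y to its left, z up, the work surface at z = 0. Lengths are in mm, angles in rad, forces in N, time in s.
With the tool pointing down it reaches from about 350 to 975 mm from the base axis. Payload 7.1 kg.
Tool frame: the origin (TCP) lies at the very end of the fingers, on their centre line; the grasp point (between the pads) lies 19 mm behind it; z points along the fingers, y is the line along which they close (so a half turn about z gives the same grasp; the last joint's range is limited). The gripper opens to 88 mm and grips with 3 to 60 N. Pads are 20 mm wide; open, the fingers measure 115 mm over their backs; the gripper's body (75 mm by 178 mm) begins 61 mm behind the grasp point.
Start: joints at [1.168, 0.423, 1.63, -0, 1.089, -0.019], TCP at [233.997, 579.526, 222.675] pointing down, gripper open.
Joint ranges: [-3, 3], [-0.9, 2.11], [0.09, 2.58], [-1.31, 4.45], [0.11, 2.69], [-2.54, 2.54]. Speed limits (rad/s): [2.39, 2.39, 3.01, 3.14, 3.14, 3.14].

## Interface

Orientations are given as a rotation vector (axis times angle).
In Python, from workcell import * gives the robot as it stands.
- The arm moves only by the tool step_arm, never from a script. Its argument "deltas" is a list of rows, each a list of 3 entries, a list of its own where there are three numbers: the shift along the tool's x, y, z in units of 300 mm (1.0 is 300 mm), then the turn, a rotation vector about the tool's x, y, z in units of 1.5 rad (1.0 is 1.5 rad), then the gripper command: -1 is shut, 1 is fully open, values between are in proportion. In form: [[[dx, dy, dz], [rx, ry, rz], gripper], ...]. A call has 1 to 20 rows; each row is the pose to reach, as a shift and turn from the pose commanded when the call began, along the tool's axes at that moment; what a row does not reach only later rows make up. A row lasts 1/12 s, in which the tool goes at most 41.7 mm and 7.16 degrees, less where a joint would pass 70% of its speed; a pose out of reach is approached as far as the arm can. A call with a number of a shift or a turn outside -1 to 1 is refused whole. A call with a gripper value outside its range is refused whole. The fingers move at their own pace and stop on an object; the grip force is fixed at half the most. Time passes only in rows, so rows that repeat a pose let the fingers close. It gives the time, the measured TCP pose, the force, the opening and the grip force at its end, in the units of the state.
- get_obs(): the state, without advancing time (a new reading comes with each control period).
- get_image(name): name is "scene" or "top"; returns a dict with "pixels" (480x640x3 uint8, red, green, blue), "fx", "fy", "cx", "cy" (pixels), "T" (4x4, takes a point from camera to world coordinates). Camera axes: x right, y down, z forward; pixel columns grow to the right and rows downward; lengths in mm; the calibration is good to about 2 mm. A picture is of the moment at which its call begins. There is no depth.
- close_job(): hands the job in; it is judged then, once.
The state is a dict: "t": time; "qpos": joint angles; "qvel": joint speeds; "joint_torque": joint torques, N m; "ee_pos": TCP position; "orientation": TCP orientation; "ft_force": force on the tool from outside, world axes, zero at the start; "moment": the same for the moment, N m; "width": finger opening in mm; "grasp_force": force on a finger pad.
Only numpy, scipy, OpenCV 4.12 (cv2) and the standard library are available. Lean on these libraries where they do the work, as an engineer would, in place of code of your own. Each camera call takes 0.05 s, during which the arm holds its last target. There are 200 camera calls.

## Working session

There is one attempt and no reset: what is moved stays moved. The work goes in short steps, Python scripts to look and compute and a tool call to move; the robot and the scene stay as the last step left them, time stands still between calls to the robot, and variables do not carry over. Pictures are saved under pics/ and viewed, at most 10 in all, crops included, and the job is handed in when it is done.

Besides the shell and the picture viewer there is one more tool, called after "Call:" as name([rows], argument=value, ...), one row to a line, values as JSON. step_arm: Moves the arm, as the interface text tells. Its arguments: {"type":"object","properties":{"deltas":{"type":"array","items":{"type":"array"}}},"required":["deltas"]}

```bash
mkdir -p pics; python3 - <<'E'
from workcell import *
import cv2,pickle
for n in("scene","top"):
    im=get_image(n); pickle.dump(im,open(n+".pkl","wb"))
    cv2.imwrite(f"pics/{n}0.png",im["pixels"][:,:,::-1]); print(n,im["fx"],im["cx"],im["cy"],im["T"])
print(get_obs())
E
```

```text
scene 441.06251278971774 327.3852819469754 229.96988466275351 [[ 6.48341408e-01 -5.67779189e-01  5.07227968e-01  4.26385220e+01]
 [-7.61342502e-01 -4.80594181e-01  4.35185970e-01 -1.91736440e+02]
 [-3.31872761e-03 -6.68323294e-01 -7.43863536e-01  7.41093714e+02]
 [ 0.00000000e+00  0.00000000e+00  0.00000000e+00  1.00000000e+00]]
top 451.0568747296383 316.9110266823854 242.62103042328263 [[-8.16918694e-03 -9.84999973e-01  1.72361011e-01  3.48003476e+02]
 [-9.99956767e-01  8.81245162e-03  2.96720726e-03  2.00378922e+02]
 [-4.44162214e-03 -1.72329320e-01 -9.85029379e-01  9.18939908e+02]
 [ 0.00000000e+00  0.00000000e+00  0.00000000e+00  1.00000000e+00]]
{'t': 0.1, 'qpos': array([ 1.16799929e+00,  4.23744985e-01,  1.63057799e+00,  2.50026168e-06,
        1.08859545e+00, -1.89978288e-02]), 'qvel': array([-0.00082039, -0.00214096, -0.00139441, -0.00078895,  0.00044423,
       -0.0010791 ]), 'joint_torque': array([ 9.49901223e-04, -5.45611060e+01, -2.74325806e+01,  6.45440631e-02,
        1.88633334e-02, -5.63497042e-05]), 'ee_pos': array([233.81405247, 579.09743929, 222.00554491]), 'orientation': array([-5.99125343e-01, -3.08364910e+00,  2.03546369e-03]), 'ft_force': array([ 0.23755278, -0.1112406 , -0.2579122 ]), 'moment': array([-0.01989312,  0.00724571,  0.00717632]), 'grasp_force': 0.0, 'width': 88.11424979142137}
```

View pics/scene0.png

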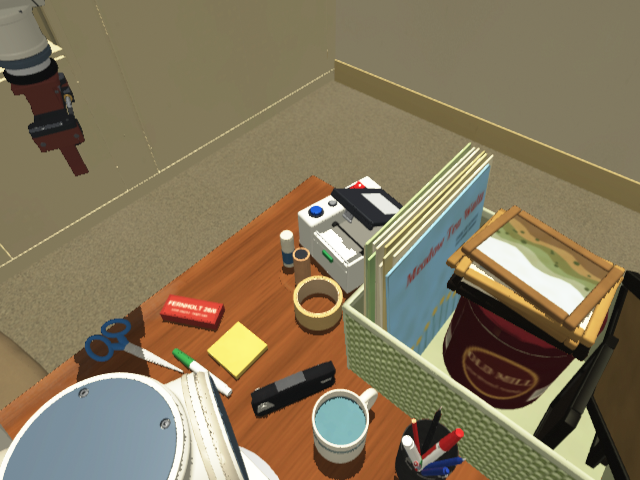

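View pics/top0.png

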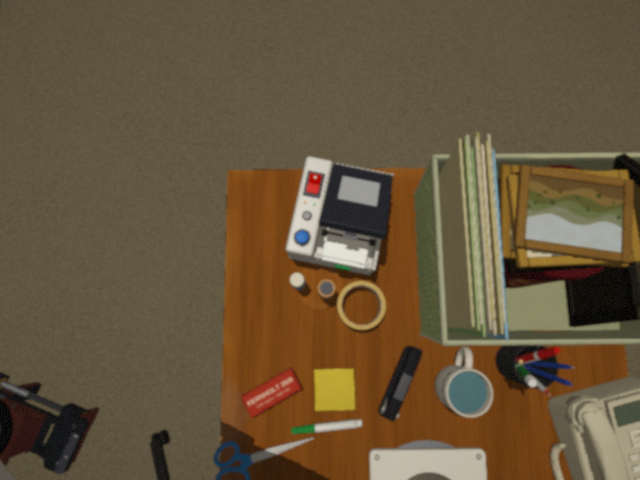

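The scene picture shows the printer at about (350,225). The top picture shows it at (340,215), with the feed key at (302,237), pause at (307,215) and the rocker at (313,184). The lid is ajar, and the box on the right is close by. I'll enlarge both pictures.

```bash
python3 - <<'E'
import cv2
a=cv2.imread("pics/top0.png")[145:285,270:450]; cv2.imwrite("pics/topc.png",cv2.resize(a,None,fx=4,fy=4,interpolation=cv2.INTER_CUBIC))
a=cv2.imread("pics/scene0.png")[165:295,280:420]; cv2.imwrite("pics/scenec.png",cv2.resize(a,None,fx=4.5,fy=4.5,interpolation=cv2.INTER_CUBIC))
E
```

```text
(no output)
```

View pics/topc.png

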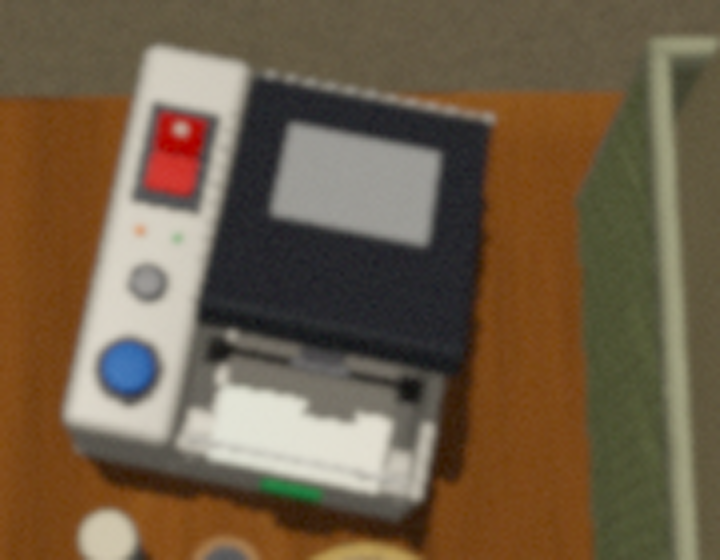

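View pics/scenec.png

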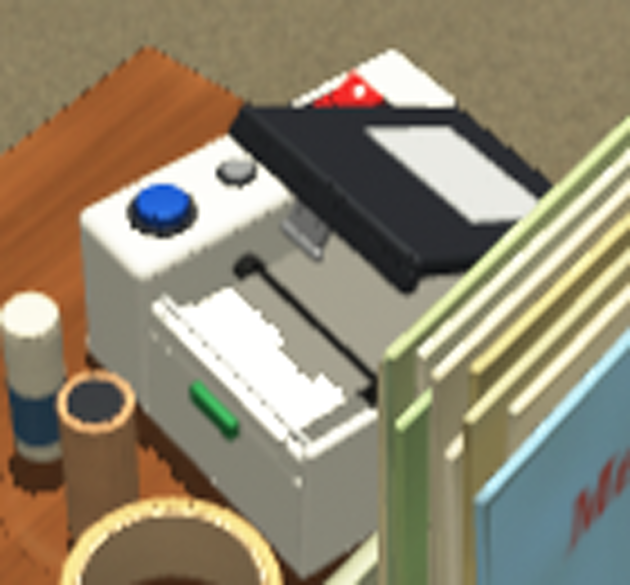

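```bash
cat > fit.py <<'E'
import pickle,numpy as np
from scipy.optimize import least_squares
cam={n:pickle.load(open(n+".pkl","rb")) for n in("top","scene")}
def proj(n,P):
    c=cam[n];T=c["T"];p=(P-T[:3,3])@T[:3,:3]
    return np.array([c["fx"]*p[0]/p[2]+c["cx"],c["fy"]*p[1]/p[2]+c["cy"]])
def W(x,p):
    c,s=np.cos(x[2]),np.sin(x[2]);return np.array([x[0]+c*p[0]-s*p[1],x[1]+s*p[0]+c*p[1],p[2]])
def lid(a,r,y,h=9): return np.array([85-r*np.cos(a)+h*np.sin(a)*1,y,94+r*np.sin(a)+h*np.cos(a)])
tc=lambda u,v:np.array([270+u/4,145+v/4]); sc=lambda u,v:np.array([280+u/4.5,165+v/4.5])
F,P,D=[-64,59,109],[-22,59,104],[51,59,111]
obs=[("top",F,tc(129,366)),("top",P,tc(148,281)),("top",D,tc(181,130)),("scene",F,sc(162,204)),("scene",P,sc(237,170)),("scene",D,sc(360,91))]
lo=[("top",32,tc(204,308)),("top",-84,tc(460,358)),("scene",32,sc(240,112)),("scene",-84,sc(408,280))]
def res(x):
    r=[proj(n,W(x,p))-o for n,p,o in obs]+[proj(n,W(x,lid(x[3],150,y)))-o for n,y,o in lo]
    return np.ravel(r)
if __name__=="__main__":
    s=least_squares(res,[650,220,0,.4],loss="soft_l1");x=s.x
    print(x,"\n",res(x).reshape(-1,2).round(1))
    for n,p in dict(lid_now=lid(x[3],100,-26),lid_shut=[-15,-26,103],dot=D,feed=F,pause=P).items(): print(n,W(x,p).round(1))
E
python3 fit.py
```

```text
[ 6.36766387e+02  2.13928301e+02  5.51023781e-01 -2.58677945e-01] 
 [[ -0.7 -26.6]
 [-17.1 -23.2]
 [-45.9 -18.3]
 [ 16.4 -13.9]
 [  2.6 -18.1]
 [-20.1 -24.7]
 [ -7.3 -14.4]
 [-21.4 -57.3]
 [ 11.5  22.4]
 [ 28.7  -9. ]]
lid_now [638.5 184.5  77.1]
lid_shut [637.6 183.9 103. ]
dot [649.3 290.9 111. ]
feed [551.3 230.7 109. ]
pause [587.1 252.7 104. ]
```

```bash
sed -i 's/\[650,220,0,.4\],loss="soft_l1"/[600,170,-.2,.4],x_scale=[50,50,.2,.2]/' fit.py; python3 fit.py
```

```text
[ 5.50266910e+02  1.58533870e+02 -2.22012527e-01  4.79802146e-01] 
 [[-0.4  0.3]
 [-0.1  0.3]
 [ 0.  -0.1]
 [ 0.4 -0.5]
 [ 0.3 -0. ]
 [ 0.5  0.5]
 [-2.4 -0.1]
 [ 0.9  1.6]
 [-0.7  0.4]
 [ 2.2 -0.8]]
lid_now [545.  133.1 148.1]
lid_shut [529.9 136.5 103. ]
dot [613.  204.9 111. ]
feed [500.8 230.2 109. ]
pause [541.8 220.9 104. ]
```

```bash
cat > d.py <<'E'
from workcell import *
import numpy as np,sys
from scipy.spatial.transform import Rotation as R
X=np.array([550.3,158.5]);a=-.222
def w(px,py,z): c,s=np.cos(a),np.sin(a); return np.array([X[0]+c*px-s*py,X[1]+s*px+c*py,z])
def show(*pts):
    o=get_obs();r=R.from_rotvec(o["orientation"]);m=r.as_matrix()
    print("t",o["t"],"pos",o["ee_pos"].round(1),"F",o["ft_force"].round(2),"q",o["qpos"].round(2),"w",round(o["width"],1))
    want=np.array([[-np.sin(a),np.cos(a),0],[np.cos(a),np.sin(a),0],[0,0,-1]]).T
    for f in(want,want@np.diag([-1,-1,1])): print("turn",((r.inv()*R.from_matrix(f)).as_rotvec()/1.5).round(4))
    for p in pts:
        g=w(*p); print(p,"world",g.round(1),"delta",((g-o["ee_pos"])@m/300).round(4))
E
python3 -c "
from d import *
show((-15,-26,230))"
```

```text
t 0.1 pos [233.8 579.1 222. ] F [ 0.24 -0.11 -0.26] q [ 1.17  0.42  1.63  0.    1.09 -0.02] w 88.1
turn [-7.000e-04  6.000e-04  9.393e-01]
turn [-6.0000e-04 -8.0000e-04 -1.1551e+00]
(-15, -26, 230) world [529.9 136.4 230. ] delta [-1.4678 -0.9986 -0.0254]
```

Call:
step_arm([
  [[-0.73,-0.5,-0.03],[0,0,0.94],-1],
  [[-0.73,-0.5,-0.03],[0,0,0.94],-1],
  [[-0.73,-0.5,-0.03],[0,0,0.94],-1],
  [[-0.73,-0.5,-0.03],[0,0,0.94],-1],
  [[-0.73,-0.5,-0.03],[0,0,0.94],-1],
  [[-0.73,-0.5,-0.03],[0,0,0.94],-1],
  [[-0.73,-0.5,-0.03],[0,0,0.94],-1],
  [[-0.73,-0.5,-0.03],[0,0,0.94],-1],
  [[-0.73,-0.5,-0.03],[0,0,0.94],-1],
  [[-0.73,-0.5,-0.03],[0,0,0.94],-1],
  [[-0.73,-0.5,-0.03],[0,0,0.94],-1],
  [[-0.73,-0.5,-0.03],[0,0,0.94],-1],
  [[-0.73,-0.5,-0.03],[0,0,0.94],-1],
  [[-0.73,-0.5,-0.03],[0,0,0.94],-1],
])

```text
t: 1.27
ee_pos: [380.7, 358.3, 231.4]
orientation: [2.453, 1.962, -0.001]
ft_force: [0.5, 0.0, 0.8]
width: 0.7
grasp_force: 0.0
```

```bash
python3 -c "
from d import *
show((-15,-26,230))"
```

```text
t 1.2667 pos [380.7 358.3 231.4] F [0.45 0.02 0.82] q [ 0.73  0.26  1.85 -0.    1.03  0.95] w 0.7
turn [-0.0002  0.0003  0.0004]
turn [-5.000e-04 -3.000e-04 -2.094e+00]
(-15, -26, 230) world [529.9 136.4 230. ] delta [-0.6122  0.6476  0.0049]
```

Call:
step_arm([
  [[-0.612,0.648,0],[0,0,0],-1],
  [[-0.612,0.648,0],[0,0,0],-1],
  [[-0.612,0.648,0],[0,0,0],-1],
  [[-0.612,0.648,0],[0,0,0],-1],
  [[-0.612,0.648,0],[0,0,0],-1],
  [[-0.612,0.648,0],[0,0,0],-1],
  [[-0.612,0.648,0],[0,0,0],-1],
  [[-0.612,0.648,0],[0,0,0],-1],
  [[-0.612,0.648,0],[0,0,0],-1],
])

```text
t: 2.02
ee_pos: [529.9, 135.7, 231.4]
orientation: [-2.456, -1.958, 0.001]
ft_force: [0.3, 0.7, -0.0]
width: 0.5
grasp_force: 0.0
```

```bash
python3 -c "
from d import *
import cv2
show((-15,-26,103))
for n in('scene','top'):
    p=get_image(n)['pixels'][130:290,240:440,::-1]; cv2.imwrite(f'pics/{n}1.png',cv2.resize(p,None,fx=3,fy=3))"
```

```text
t 2.0167 pos [529.9 135.7 231.4] F [ 0.26  0.71 -0.  ] q [0.23 0.3  1.8  0.   1.05 0.45] w 0.5
turn [-0.0006  0.     -0.0015]
turn [1.0000e-04 9.0000e-04 2.0928e+00]
(-15, -26, 103) world [529.9 136.4 103. ] delta [0.0024 0.     0.4278]
```

View pics/scene1.png

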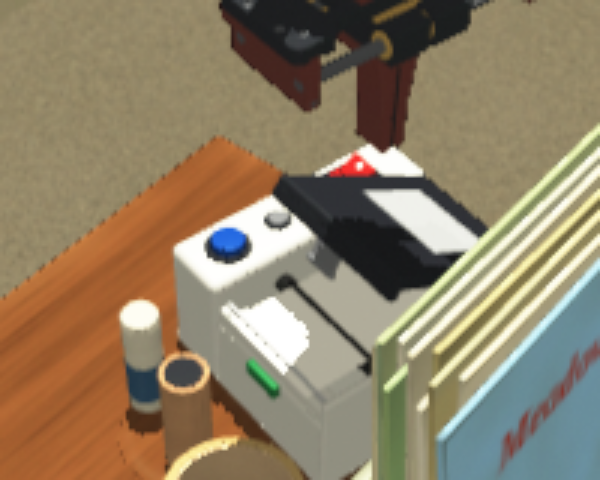

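The picture shows the closed fingers at about (385,140), hanging above the lid and clear of the folders. I'll push the lid down.

Call:
step_arm([
  [[0.002,0,0.1],[0,0,0],-1],
  [[0.002,0,0.2],[0,0,0],-1],
  [[0.002,0,0.23],[0,0,0],-1],
  [[0.002,0,0.25],[0,0,0],-1],
  [[0.002,0,0.27],[0,0,0],-1],
  [[0.002,0,0.29],[0,0,0],-1],
  [[0.002,0,0.31],[0,0,0],-1],
  [[0.002,0,0.33],[0,0,0],-1],
  [[0.002,0,0.35],[0,0,0],-1],
  [[0.002,0,0.365],[0,0,0],-1],
  [[0.002,0,0.38],[0,0,0],-1],
  [[0.002,0,0.395],[0,0,0],-1],
  [[0.002,0,0.405],[0,0,0],-1],
  [[0.002,0,0.415],[0,0,0],-1],
  [[0.002,0,0.42],[0,0,0],-1],
  [[0.002,0,0.425],[0,0,0],-1],
  [[0.002,0,0.428],[0,0,0],-1],
  [[0.002,0,0.43],[0,0,0],-1],
  [[0.002,0,0.43],[0,0,0],-1],
])

```text
t: 3.7
ee_pos: [530.0, 137.0, 103.2]
orientation: [-2.455, -1.961, 0.0]
ft_force: [-3.4, -0.7, 8.2]
width: 0.7
grasp_force: 3.7
```

Call:
step_arm([
  [[0,0,0.003],[0,0,0],-1],
  [[0,0,0.006],[0,0,0],-1],
  [[0,0,0.006],[0,0,0],-1],
  [[0,0,0.006],[0,0,0],-1],
])

```text
t: 4.03
ee_pos: [530.0, 137.0, 102.8]
orientation: [2.455, 1.96, 0.0]
ft_force: [-7.5, -1.1, 23.1]
width: 0.1
grasp_force: 11.2
```

The force has risen to a hard stop, so I'll lift off and check the lid.

Call:
step_arm([
  [[0,0,-0.01],[0,0,0],-1],
  [[0,0,-0.05],[0,0,0],-1],
  [[0,0,-0.15],[0,0,0],-1],
  [[0,0,-0.2],[0,0,0],-1],
  [[0,0,-0.2],[0,0,0],-1],
  [[0,0,-0.2],[0,0,0],-1],
])

```text
t: 4.53
ee_pos: [530.7, 137.1, 161.8]
orientation: [2.454, 1.96, 0.003]
ft_force: [0.2, 0.2, 0.0]
width: 0.3
grasp_force: 0.0
```

```bash
python3 -c "
from d import *
import cv2
show((56,59,163),(56,59,125))
for n in('scene',):
    p=get_image(n)['pixels'][130:290,240:440,::-1]; cv2.imwrite(f'pics/{n}2.png',cv2.resize(p,None,fx=3,fy=3))"
```

```text
t 4.5333 pos [530.7 137.1 161.8] F [0.24 0.16 0.01] q [ 0.23  0.39  1.85 -0.    0.9   0.45] w 0.3
turn [ 0.0015 -0.0007 -0.0007]
turn [-1.1000e-03 -2.3000e-03  2.0937e+00]
(56, 59, 163) world [617.9 203.7 163. ] delta [ 0.2809  0.2344 -0.0031]
(56, 59, 125) world [617.9 203.7 125. ] delta [0.2808 0.2341 0.1235]
```

View pics/scene2.png

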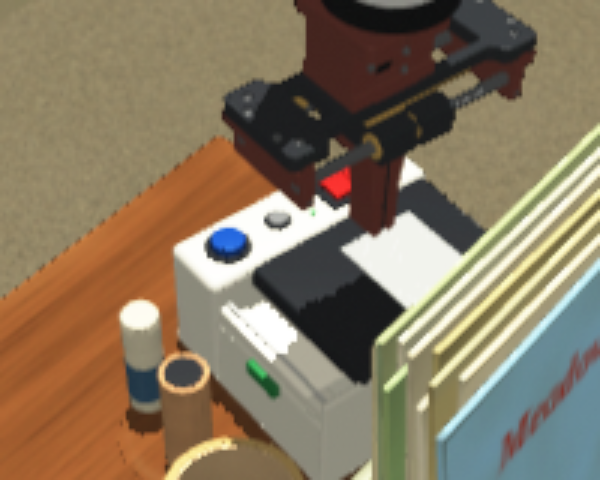

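The picture shows the lid shut, with its front edge level at (255,280) to (360,375). The feed key is still at (228,240), so the printer has not moved. Next is the rocker.

Call:
step_arm([
  [[0.281,0.234,0],[0,0,0],-1],
  [[0.281,0.234,0],[0,0,0],-1],
  [[0.281,0.234,0],[0,0,0],-1],
  [[0.281,0.234,0],[0,0,0],-1],
  [[0.281,0.234,0],[0,0,0],-1],
  [[0.281,0.234,0.05],[0,0,0],-1],
  [[0.281,0.234,0.1],[0,0,0],-1],
  [[0.281,0.234,0.12],[0,0,0],-1],
  [[0.281,0.234,0.135],[0,0,0],-1],
  [[0.281,0.234,0.15],[0,0,0],-1],
  [[0.281,0.234,0.16],[0,0,0],-1],
  [[0.281,0.234,0.17],[0,0,0],-1],
  [[0.281,0.234,0.176],[0,0,0],-1],
  [[0.281,0.234,0.182],[0,0,0],-1],
  [[0.281,0.234,0.186],[0,0,0],-1],
  [[0.281,0.234,0.188],[0,0,0],-1],
  [[0.281,0.234,0.188],[0,0,0],-1],
])

```text
t: 6.0
ee_pos: [617.4, 203.8, 106.2]
orientation: [2.455, 1.96, 0.001]
ft_force: [-3.9, -1.4, 11.7]
width: 0.5
grasp_force: 5.9
```

Call:
step_arm([
  [[0,0,0.003],[0,0,0],-1],
  [[0,0,0.004],[0,0,0],-1],
  [[0,0,0.004],[0,0,0],-1],
  [[0,0,-0.02],[0,0,0],-1],
  [[0,0,-0.1],[0,0,0],-1],
  [[0,0,-0.2],[0,0,0],-1],
  [[0,0,-0.2],[0,0,0],-1],
  [[0,-0.3,-0.2],[0,0,0],-1],
  [[0,-0.3,-0.2],[0,0,0],-1],
  [[0,-0.3,-0.2],[0,0,0],-1],
  [[0,-0.3,-0.2],[0,0,0],-1],
  [[0,-0.3,-0.2],[0,0,0],-1],
])

```text
t: 7.0
ee_pos: [530.0, 224.0, 164.8]
orientation: [2.454, 1.961, 0.002]
ft_force: [0.3, 1.1, 0.2]
width: 0.5
grasp_force: 0.0
```

```bash
python3 -c "
from d import *
import cv2
show((-64,59,130),(-64,59,104))
P=[get_image(n)['pixels'][140:290,260:410,::-1] for n in('scene','top')]
cv2.imwrite('pics/b3.png',cv2.resize(cv2.hconcat(P),None,fx=2.6,fy=2.6,interpolation=cv2.INTER_CUBIC))"
```

```text
t 7.0 pos [530.  224.  164.8] F [0.26 1.09 0.19] q [ 0.38  0.42  1.79 -0.    0.93  0.6 ] w 0.5
turn [ 0.0008 -0.0004 -0.0001]
turn [-7.0000e-04 -1.3000e-03  2.0943e+00]
(-64, 59, 130) world [500.9 230.1 130. ] delta [-0.0013 -0.0993  0.116 ]
(-64, 59, 104) world [500.9 230.1 104. ] delta [-0.0014 -0.0994  0.2026]
```

View pics/b3.png

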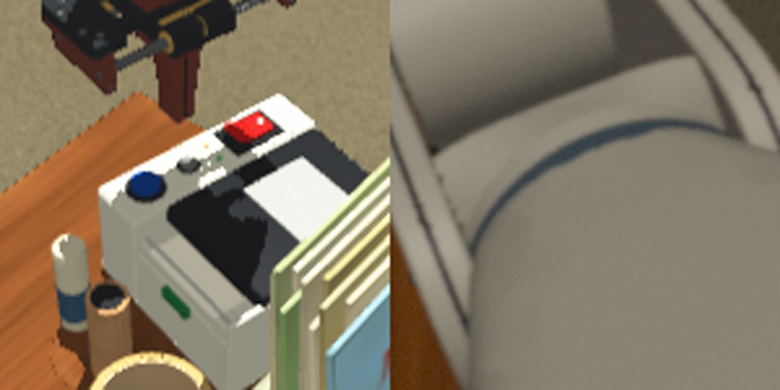

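```bash
python3 -c "
from fit import *
x=[550.3,158.5,-.222]
import numpy as np
for p in([51,59,111],[52,59,106],[-64,59,109],[22,59,106],[23,59,113]): print(p,(proj('scene',W(x,p))-[260,140])*2.6)
from workcell import *
import cv2
p=get_image('scene')['pixels'][175:215,335:385,::-1]
o=cam['scene']['pixels'][175:215,335:385,::-1]
cv2.imwrite('pics/r4.png',cv2.resize(cv2.hconcat([o,p]),None,fx=8,fy=8,interpolation=cv2.INTER_CUBIC))"
```

```text
[51, 59, 111] [261.44635743 118.90168677]
[52, 59, 106] [262.06828833 122.9584469 ]
[-64, 59, 109] [146.71715839 181.54095101]
[22, 59, 106] [233.36636088 138.22291692]
[23, 59, 113] [234.64149449 131.31753152]
```

View pics/r4.png

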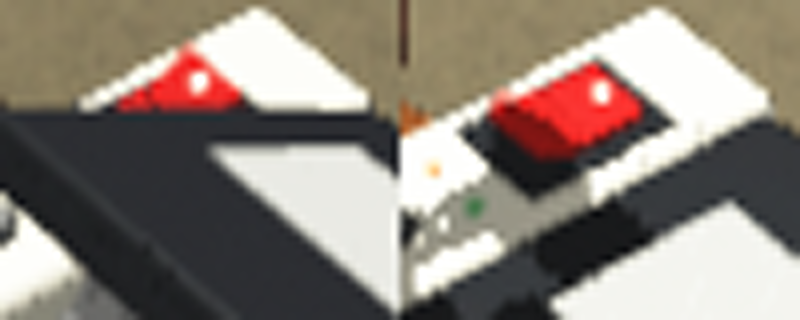

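On the right (now), the rocker's front end stands up with its face visible at (535,145), and the white dot at (600,93) lies about 1.4 px lower than before. The rocker is on, so I'll press the feed key.

Call:
step_arm([
  [[-0.001,-0.099,0],[0,0,0],-1],
  [[-0.001,-0.099,0],[0,0,0],-1],
  [[-0.001,-0.099,0],[0,0,0],-1],
  [[-0.001,-0.099,0.1],[0,0,0],-1],
  [[-0.001,-0.099,0.14],[0,0,0],-1],
  [[-0.001,-0.099,0.16],[0,0,0],-1],
  [[-0.001,-0.099,0.175],[0,0,0],-1],
  [[-0.001,-0.099,0.185],[0,0,0],-1],
  [[-0.001,-0.099,0.192],[0,0,0],-1],
  [[-0.001,-0.099,0.198],[0,0,0],-1],
  [[-0.001,-0.099,0.202],[0,0,0],-1],
  [[-0.001,-0.099,0.205],[0,0,0],-1],
  [[-0.001,-0.099,0.206],[0,0,0],-1],
  [[-0.001,-0.099,0.206],[0,0,0],-1],
])

```text
t: 8.32
ee_pos: [500.7, 229.7, 104.2]
orientation: [2.454, 1.96, 0.001]
ft_force: [-3.7, -4.2, 13.0]
width: 0.5
grasp_force: 6.3
```

The key has bottomed out at z 104.2 with 13 N. I'll hold it for about 1.7 s more and then release.

Call:
step_arm([
  [[0,0,0],[0,0,0],-1],
  [[0,0,0],[0,0,0],-1],
  [[0,0,0],[0,0,0],-1],
  [[0,0,0],[0,0,0],-1],
  [[0,0,0],[0,0,0],-1],
  [[0,0,0],[0,0,0],-1],
  [[0,0,0],[0,0,0],-1],
  [[0,0,0],[0,0,0],-1],
  [[0,0,0],[0,0,0],-1],
  [[0,0,0],[0,0,0],-1],
  [[0,0,0],[0,0,0],-1],
  [[0,0,0],[0,0,0],-1],
  [[0,0,0],[0,0,0],-1],
  [[0,0,0],[0,0,0],-1],
  [[0,0,0],[0,0,0],-1],
  [[0,0,0],[0,0,0],-1],
  [[0,0,0],[0,0,0],-1],
  [[0,0,0],[0,0,0],-1],
  [[0,0,0],[0,0,0],-1],
  [[0,0,0],[0,0,0],-1],
])

```text
t: 9.98
ee_pos: [500.7, 229.7, 104.2]
orientation: [2.454, 1.96, 0.002]
ft_force: [-3.1, -4.6, 12.2]
width: 0.3
grasp_force: 6.2
```

Call:
step_arm([
  [[0,0,-0.01],[0,0,0],-1],
  [[0,0,-0.04],[0,0,0],-1],
  [[0,0,-0.15],[0,0,0],-1],
  [[0,0,-0.25],[0,0,0],-1],
  [[0,0,-0.3],[0,0,0],-1],
  [[0.3,0,-0.4],[0,0,0],-1],
  [[0.3,0,-0.4],[0,0,0],-1],
  [[0.3,0,-0.4],[0,0,0],-1],
  [[0.3,0,-0.4],[0,0,0],-1],
  [[0.3,0,-0.4],[0,0,0],-1],
])

```text
t: 10.82
ee_pos: [519.7, 317.7, 222.5]
orientation: [2.453, 1.962, -0.001]
ft_force: [-1.0, -0.6, -0.5]
width: 0.7
grasp_force: 0.0
```

```bash
python3 -c "
from d import *
import cv2
show()
P=get_image('scene')['pixels'][140:300,260:420,::-1]
cv2.imwrite('pics/e5.png',cv2.resize(P,None,fx=3.5,fy=3.5,interpolation=cv2.INTER_CUBIC))"
```

```text
t 10.8167 pos [519.7 317.7 222.5] F [-0.97 -0.64 -0.47] q [ 0.53  0.4   1.67 -0.    1.08  0.75] w 0.7
turn [-0.0002  0.0003  0.0004]
turn [-4.000e-04 -2.000e-04 -2.094e+00]
```

View pics/e5.png

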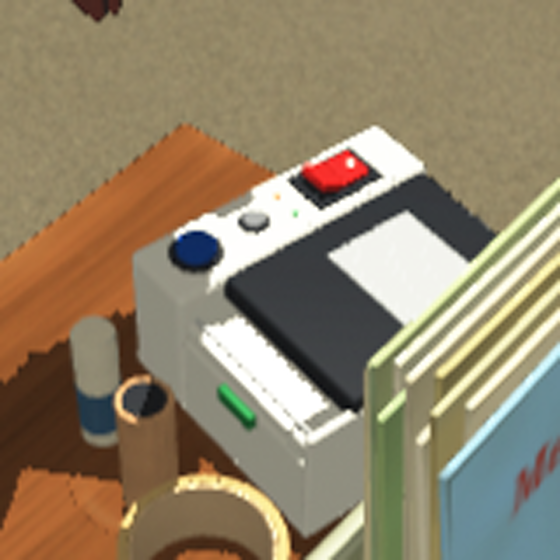

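The lid is shut, the rocker at (335,172) is on, and the feed key at (196,248) is up. Nothing has been displaced and the arm is clear.

```bash
python3 -c "
from workcell import *
print(close_job())"
```

```text
the job is handed in; nothing more can be done
None
```

The job is handed in, with no verdict returned: the lid is shut on its catch, the rocker is on, and the feed key was held fully down for about 1.7 s and released, with nothing seen to have moved on the desk.

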